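# Point out the missing flange bolt

### The job

The blind flange on the pipe spool is one bolt short. Show the fitter where: point from just above at the empty bolt hole and dwell there for two seconds, then point in the same way at the loose bolt of the size that belongs in it, again for two seconds, and finish still pointing at that bolt. Point from close by (fingertips within about 5 cm) but touch and move nothing, and point at no other bolt.

Things in the scene. Friction and masses are not known exactly. Their poses are not given: they have to be found in the camera images.
- spool: Fixed steel pipe spool standing upright, closed on top by a round blind flange of 200 mm diameter whose top face is 174 mm above the bench. 8 bolt holes evenly spaced on a 160 mm circle (61 mm apart): seven hold M16 hex bolts, one is empty. A small square plug in the middle stands 16 mm above the face. Origin: pipe axis at bench level, z up; x points to the empty hole, at any yaw.
- empty_hole (a point): Centre of the mouth of the empty 18 mm bolt hole, in the flange's top face (174 mm above the bench), 80 mm from the pipe axis. The fitted bolts' heads, 24 mm across flats, stand 13 mm above the face with their washers.
- bolt_m16: Loose M16 x 70 hex bolt, the size fitted in the flange, stood upright on its head: head 24 mm across flats, 10 mm high; shank 16 mm thick; 80 mm tall in all; easily knocked over. Origin: centre of its underside, z up the shank. The three loose bolts are of the same plain steel and trade places from run to run.
- bolt_m16_tip (a point): Top centre of the M16 bolt's shank, 80 mm above the bench.
- bolt_m10: Bystander: loose M10 x 45 bolt, too thin for the flange, stood on its head: head 16 mm across flats, shank 10 mm thick, 51.5 mm tall in all. Origin: centre of its underside, z up.
- bolt_m24: Bystander: loose M24 x 80 bolt, too thick for the flange, stood on its head: head 36 mm across flats, shank 24 mm thick, 95 mm tall in all. Origin: centre of its underside, z up.
- wrench: Bystander: steel wrench 240 mm long lying flat on the bench beyond the bolts. Origin: underside, near the middle; x along its length.
- tape: Bystander: roll of paper tape lying flat, 100 mm across, 25 mm high. Origin: centre of its underside.

How it is judged:
On the way, in this order (a step that is already met when the one before it is completed fails the run):
1. dwell just above the empty bolt hole: tool point (between the finger pads) within 25 mm sideways of its centre and 20 to 75 mm above the flange face for 1.5 s (horizontal distance between the grasp point and empty_hole below 0.025 m and z of the grasp point in the frame of empty_hole between 0.02 and 0.075 m), for 1.5 s.
2. then dwell just above the loose M16 bolt: tool point within 25 mm sideways of its tip and 20 to 75 mm above it for 1.5 s (horizontal distance between the grasp point and bolt_m16_tip below 0.025 m and z of the grasp point in the frame of bolt_m16_tip between 0.02 and 0.075 m), for 1.5 s.
At the end, for the whole second after the job is handed in: The tool point is still within 25 mm sideways of the loose M16 bolt's tip and 20 to 75 mm above it, the bolt stands upright (within 0.1 rad), and every loose thing is within 6 mm of where it started (all of step 2 and distance of each of bolt_m16, bolt_m10, bolt_m24, wrench, tape from where it was at the start of the episode below 0.006 m and angle between bolt_m16's own z axis and vertical below 0.1 rad); the robot touches nothing.
It fails at once if the robot touches something (contact force between any of the fingers, the arm and anything else above 0.5 N).
It fails at once if a loose thing is moved, tipped or lifted (distance of any of bolt_m16, bolt_m10, bolt_m24, wrench, tape from where it was at the start of the episode above 0.006 m or angle between any of bolt_m16, bolt_m10, bolt_m24's own z axis and vertical above 0.1 rad).
It fails at once if the tool point is brought low (under 60 mm above the face) over a part of the bolt circle that is more than 42 mm from the empty hole: pointing at a fitted bolt (horizontal distance between the grasp point and spool between 0.055 and 0.105 m and z of the grasp point in the frame of spool below 0.234 m and horizontal distance between the grasp point and empty_hole above 0.042 m).
It fails at once if the tool point is brought low (under 60 mm above its tip, within 25 mm sideways) over the M10 or the M24 bolt: pointing at the wrong bolt ((horizontal distance between the grasp point and bolt_m10 below 0.025 m and z of the grasp point in the frame of bolt_m10 below 0.1115 m) or (horizontal distance between the grasp point and bolt_m24 below 0.025 m and z of the grasp point in the frame of bolt_m24 below 0.155 m)).
It also fails if it takes over 42 s, if anything falls off the work surface, if the arm or the gripper's body presses on something with over 40 N, if the wrist force passes 120 N, or if a joint passes its speed limit or range.

### The arm

A 6-joint arm with a two-finger parallel gripper is mounted at the origin on the work surface. World frame = base frame: x ahead of the robot, y to its left, z up, the work surface at z = 0. Lengths are in m, angles in rad, forces in N, time in s.
With the tool pointing down it reaches from about 0.25 to 0.725 m from the base axis. Payload 4 kg.
Tool frame: the origin (TCP) lies between the finger pads, 19 mm behind the fingertips; this is the grasp point; z points along the fingers, y is the line along which they close (so a half turn about z gives the same grasp; the last joint's range is limited). The gripper opens to 85 mm and grips with 20 to 120 N. Pads are 22 mm wide; open, the fingers measure 114 mm over their backs; the gripper's body (76 mm by 85 mm) begins 54 mm behind the grasp point. The pads swing forward as they close: fully open they stand 13 mm farther back than shut.
Start: joints at [-1.192, 0.241, 0.005, 1.335, 0, 1.571], TCP at [0.185, -0.465, 0.25] pointing down, gripper open.
Joint ranges: [-2.72, 2.72], [-1.05, 1.87], [-1.09, 1.28], [-1.99, 2.15], [-1.42, 1.44], [-3.14, 3.14]. Speed limits (rad/s): [2.79, 2.79, 3.14, 3.14, 3.14, 3.14].

### API

Orientations are given as a unit quaternion [x, y, z, w].
In Python, from workcell import * gives the robot as it stands. The module is installed in compiled form; this text tells all that it offers.
- The arm moves only by the tool send_rows, never from a script. Its argument "steps" is text: rows parted by semicolons, each of 7 numbers parted by spaces: the opening, from -1 (shut) to 1 (fully open), then the shift along the world's x, y, z in m, then the turn, a rotation vector about the world's x, y, z in rad. A call has exactly 5 rows; each row shifts and turns the commanded pose from where the row before left it; what a row does not reach is not made up. A row lasts 1/12 s, in which the tool goes at most 41.7 mm and 7.16 degrees, less where a joint would pass 70% of its speed; a pose out of reach is approached as far as the arm can. A call is refused whole if a number of a shift passes 0.0417 or a number of a turn 0.125, either way. A call with a gripper value outside its range is refused whole. The fingers move at their own pace and stop on an object; the grip force is fixed at half the most. Time passes only in rows, so rows that do not move let the fingers close, or fill a call up. It gives the time, the measured TCP pose, the force, the opening and the grip force at its end, in the units of the state.
- get_obs(): the state, without advancing time (a new reading comes with each control period).
- camera(name): name is "scene" or "top" or "wrist"; returns a dict with "frame" (384x512x3 uint8, red, green, blue), "range_z" (384x512 float32, m along the optical axis (not along the pixel's ray), 0 where there is no reading), "camera_matrix" (3x3 intrinsics, pixels), "k1" (the pictures are not rectified: a ray, as slopes to the right and down, at radius r is drawn at 1 + k1 r^2 times it, then the intrinsics apply), "extrinsics" (4x4, takes a point from world to camera coordinates); the wrist camera has in their place "T_tool_cam" (4x4, takes a point from camera to tool coordinates, whose origin is the TCP and whose axes are the flange's). Camera axes: x right, y down, z forward; pixel columns grow to the right and rows downward; lengths in m; the calibration is good to about 2 mm. A picture is of the moment at which its call begins: read the wrist's pose just before it.
- job_done(): hands the job in; it is judged then, once.
The state is a dict: "clock": time; "joint_pos": joint angles; "joint_vel": joint speeds; "tau": joint torques, N m; "eef_pos": TCP position; "tool_rot": TCP orientation; "ft_force": force on the tool from outside, world axes, zero at the start; "ft_torque": the same for the moment, N m; "grip_width": finger opening in m; "grasp_force": force on a finger pad.
Only numpy, scipy, OpenCV 4.12 (cv2) and the standard library are available. Lean on these libraries where they do the work, as an engineer would, in place of code of your own. Each camera call takes 0.05 s, during which the arm holds its last target. There are 200 camera calls.

## Working session

There is one attempt and no reset: what is moved stays moved. The work goes in short steps, Python scripts to look and compute and a tool call to move; the robot and the scene stay as the last step left them, time stands still between calls to the robot, and variables do not carry over. Pictures are saved under pics/ and viewed, at most 10 in all, crops included, and the job is handed in when it is done.

Besides the shell and the picture viewer there is one more tool, called after "Request:" as a command line: name --argument value ..., lists and objects as JSON in quotes. send_rows: Moves the arm, as the interface text tells. Its arguments: {"type":"object","properties":{"steps":{"type":"string"}},"required":["steps"]}

```bash
mkdir -p pics; cat > h.py <<'E'
from workcell import *
import numpy as np, cv2
def grab(n):
    c=camera(n); np.savez(f'{n}.npz',**{k:v for k,v in c.items()}); cv2.imwrite(f'pics/{n}.png',c['frame'][:,:,::-1]); return c
def world(c,T=None):
    K=c['camera_matrix'];h,w=c['range_z'].shape
    u,v=np.meshgrid(np.arange(w),np.arange(h)); 
    x=(u-K[0,2])/K[0,0]; y=(v-K[1,2])/K[1,1]; xd,yd=x,y
    for _ in range(15):
        s=1+c['k1']*(x*x+y*y); x=xd/s; y=yd/s
    z=c['range_z']; P=np.stack([x*z,y*z,z,np.ones_like(z)],-1)
    M=np.linalg.inv(c['extrinsics']) if T is None else T
    return (P@M.T)[...,:3]
E
python3 - <<'E'
from h import *
o=get_obs();print(o['clock'],o['eef_pos'],o['tool_rot'],o['grip_width'])
for n in('top','scene'):
    c=grab(n);print(n,c['k1'],c['camera_matrix'][0],np.linalg.inv(c['extrinsics'])[:3,3].round(3))
    np.save(n+'W.npy',world(c))
E
```

```text
0.0 [ 0.18469119 -0.46399819  0.24910396] [ 9.82118228e-01  1.88262247e-01 -1.84298625e-04 -1.03821740e-03] 0.08512415887351803
top 0.015124071317607518 [473.99654893   0.         258.08610438] [ 0.324 -0.008  1.517]
scene -0.04221650059791093 [355.20342299   0.         257.20861985] [ 1.283 -0.42   0.597]
```

View pics/top.png

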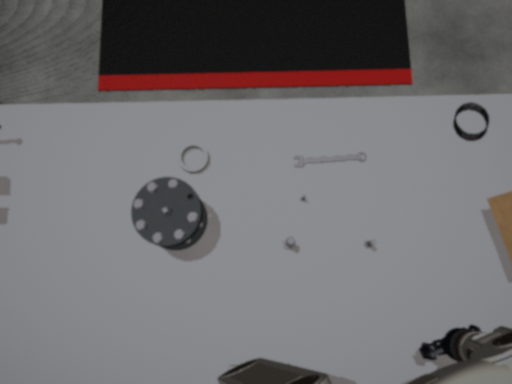

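View pics/scene.png

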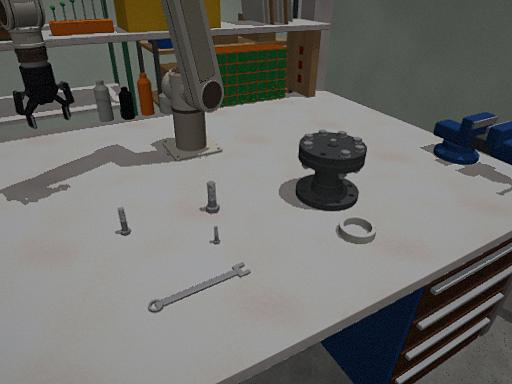

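The top view shows the flange centred near (166,211), with the dark empty hole near (190,196). The loose bolts are at (290,242), the largest; (304,198), the smallest; and (369,244). Next I'll measure them from depth.

```bash
python3 - <<'E'
from h import *
W=np.load('topW.npy');c=np.load('top.npz');S=np.load('sceneW.npy')
for nm,(u,v) in dict(a=(290,242),b=(304,198),c=(369,244)).items():
    for n,X in(('top',W),('scene',S)):
        if n=='top': 
            B=np.zeros(W.shape[:2],bool);B[v-14:v+15,u-14:u+15]=1; ctr=np.median(X[v-14:v+15,u-14:u+15].reshape(-1,3),0)
        m=(np.hypot(*(X[...,:2]-ctr[:2]).transpose(2,0,1))<.045)&(X[...,2]>.015)&(X[...,2]<.13)
        P=X[m]
        if len(P)==0: print(nm,n,'none');continue
        t=P[P[:,2]>P[:,2].max()-.012]
        print(nm,n,len(P),'zmax',P[:,2].max().round(4),'top',t.mean(0).round(4),'ext',np.ptp(t,0).round(3),'all',P.mean(0).round(4))
m=(W[...,2]>.165)&(W[...,2]<.181);m[:, :110]=0;m[:,230:]=0;m[260:]=0
P=W[m];(cx,cy),r=cv2.minEnclosingCircle(P[:,:2].astype(np.float32));print('flange',cx,cy,r,np.median(P[:,2]))
for n,(u,v) in dict(hole=(190,196)).items(): print(n,W[v,u])
# rectify flange: sample on plane z=.174
E=c['extrinsics'];K=c['camera_matrix'];k=float(c['k1'])
def proj(p):
    q=p@E[:3,:3].T+E[:3,3];s=q[...,:2]/q[...,2:];s=s*(1+k*(s**2).sum(-1,keepdims=True));return s*K[[0,1],[0,1]]+K[:2,2]
g=np.arange(-.12,.12,.0006);X,Y=np.meshgrid(cx+g,cy-g);uv=proj(np.stack([X,Y,0*X+.174],-1)).astype(np.float32)
im=cv2.remap(c['frame'],uv,None,cv2.INTER_CUBIC);cv2.imwrite('pics/fl.png',im[:,:,::-1])
b=cv2.resize(c['frame'][180:265,270:390],None,fx=4,fy=4,interpolation=cv2.INTER_CUBIC)
b2=cv2.resize(np.load('scene.npz')['frame'][170:250,100:240],None,fx=4,fy=4,interpolation=cv2.INTER_CUBIC)
o=np.zeros((400+0,400+0,3),np.uint8);o[:400,:400]=im
q=np.zeros((600,800,3),np.uint8);q[:340,:480]=b[:340];q[340:600,:]=0
f=cv2.resize(im,(320,320));q[:320,480:]=f;s=cv2.resize(b2,(455,260));q[340:,:455]=s
cv2.imwrite('pics/mix.png',q[:,:,::-1])
E
```

```text
a top 98 zmax 0.1041 top [ 0.4584 -0.104   0.0972] ext [0.022 0.021 0.012] all [ 0.4556 -0.1019  0.0643]
a scene 216 zmax 0.0946 top [ 0.4629 -0.1014  0.0899] ext [0.024 0.023 0.012] all [ 0.4652 -0.1026  0.0584]
b top 15 zmax 0.0553 top [ 0.6015 -0.1538  0.0504] ext [0.009 0.007 0.01 ] all [ 0.6007 -0.153   0.0426]
b scene 49 zmax 0.0526 top [ 0.6033 -0.1506  0.0481] ext [0.011 0.008 0.011] all [ 0.6039 -0.1504  0.0358]
c top 50 zmax 0.0884 top [ 0.4514 -0.3542  0.0814] ext [0.013 0.015 0.012] all [ 0.4502 -0.3514  0.0619]
c scene 149 zmax 0.0811 top [ 0.4532 -0.3506  0.0765] ext [0.014 0.015 0.011] all [ 0.4555 -0.3509  0.0504]
flange 0.5447679758071899 0.2572295069694519 0.10201937705278397 0.1746252372633076
hole [0.59110429 0.19313886 0.1372445 ]
```

View pics/mix.png

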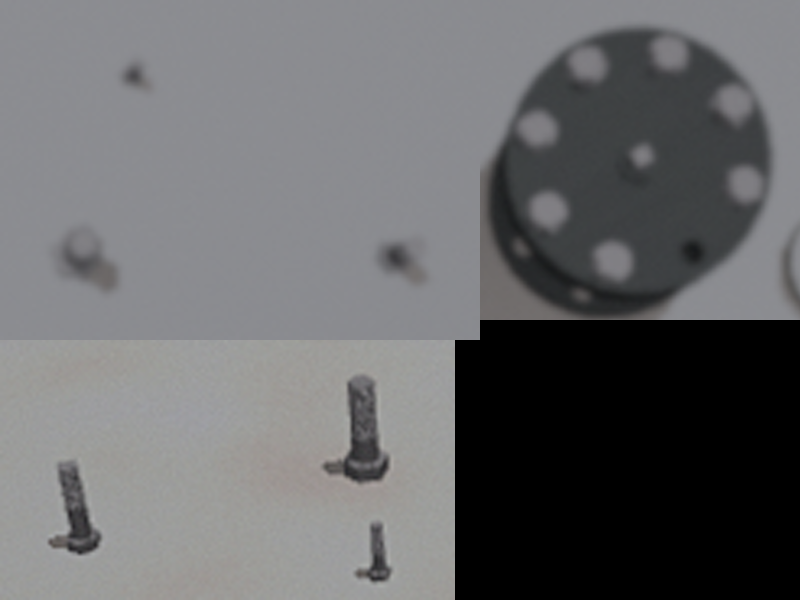

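Heights confirm it: 80 mm at (0.453,-0.352) is the M16, 95 mm is the M24 and 52 mm is the M10. In the mix, the hole at (694,251) maps to about (0.585,0.189). I'll travel there at a safe height, with the fingers shut and the tool turning along with the base.

Request:
send_rows --steps "-1 0.016 0.026 0.002 0 0 0.06;-1 0.016 0.026 0.002 0 0 0.06;-1 0.016 0.026 0.002 0 0 0.06;-1 0.016 0.026 0.002 0 0 0.06;-1 0.016 0.026 0.002 0 0 0.06"

```text
clock: 0.52
eef_pos: [0.2651, -0.3331, 0.2596]
tool_rot: [0.943, 0.334, -0.0, -0.001]
ft_force: [0.8, -0.0, -0.3]
grip_width: 0.0255
grasp_force: 0.0
```

Request:
send_rows --steps "-1 0.016 0.026 0.002 0 0 0.06;-1 0.016 0.026 0.002 0 0 0.06;-1 0.016 0.026 0.002 0 0 0.06;-1 0.016 0.026 0.002 0 0 0.06;-1 0.016 0.026 0.002 0 0 0.06"

```text
clock: 0.93
eef_pos: [0.3451, -0.203, 0.2698]
tool_rot: [0.882, 0.471, -0.0, -0.0]
ft_force: [0.5, -0.7, -0.3]
grip_width: 0.0
grasp_force: 0.0
```

Request:
send_rows --steps "-1 0.016 0.026 0.002 0 0 0.06;-1 0.016 0.026 0.002 0 0 0.06;-1 0.016 0.026 0.002 0 0 0.06;-1 0.016 0.026 0.002 0 0 0.06;-1 0.016 0.026 0.002 0 0 0.06"

```text
clock: 1.35
eef_pos: [0.4252, -0.073, 0.2798]
tool_rot: [0.802, 0.598, -0.0, -0.0]
ft_force: [-0.7, -1.1, 0.4]
grip_width: -0.0002
grasp_force: 0.0
```

Request:
send_rows --steps "-1 0.016 0.026 0 0 0 0.06;-1 0.016 0.026 0 0 0 0.06;-1 0.016 0.026 0 0 0 0.06;-1 0.016 0.026 0 0 0 0.06;-1 0.016 0.026 0 0 0 0.06"

```text
clock: 1.77
eef_pos: [0.5052, 0.0569, 0.2795]
tool_rot: [0.703, 0.711, -0.0, -0.0]
ft_force: [0.7, 0.0, 0.4]
grip_width: -0.0003
grasp_force: 0.0
```

Request:
send_rows --steps "-1 0.016 0.0265 0 0 0 0.06;-1 0.016 0.0265 0 0 0 0.06;-1 0.016 0.0265 0 0 0 0.06;-1 0.016 0.0265 0 0 0 0.06;-1 0.016 0.0265 0 0 0 0.06"

```text
clock: 2.18
eef_pos: [0.5852, 0.1893, 0.2793]
tool_rot: [0.589, 0.808, -0.001, -0.0]
ft_force: [1.4, -0.3, -0.5]
grip_width: 0.0002
grasp_force: 0.0
```

```bash
python3 - <<'E'
from h import *
from scipy.spatial.transform import Rotation as R
o=get_obs();c=grab('wrist');T=np.eye(4);T[:3,:3]=R.from_quat(o['tool_rot']).as_matrix();T[:3,3]=o['eef_pos']
W=world(c,T@c['T_tool_cam']);np.save('wristW.npy',W);print(o['eef_pos'],o['joint_pos'].round(2))
for v in range(20,384,70): print([tuple(W[v,u].round(3)) for u in range(30,512,110)])
E
```

```text
[0.5851893  0.18930145 0.27929061] [ 0.31  0.47  0.41  1.51 -0.    1.57]
[(np.float64(0.237), np.float64(0.272), np.float64(-0.002)), (np.float64(0.466), np.float64(0.29), np.float64(0.187)), (np.float64(0.539), np.float64(0.317), np.float64(0.173)), (np.float64(0.659), np.float64(0.404), np.float64(-0.0)), (np.float64(0.8), np.float64(0.452), np.float64(-0.0))]
[(np.float64(0.247), np.float64(0.181), np.float64(0.001)), (np.float64(0.469), np.float64(0.242), np.float64(0.172)), (np.float64(0.554), np.float64(0.269), np.float64(0.177)), (np.float64(0.695), np.float64(0.323), np.float64(-0.0)), (np.float64(0.844), np.float64(0.373), np.float64(0.001))]
[(np.float64(0.252), np.float64(0.075), np.float64(-0.003)), (np.float64(0.48), np.float64(0.185), np.float64(0.173)), (np.float64(0.571), np.float64(0.214), np.float64(0.173)), (np.float64(0.736), np.float64(0.231), np.float64(0.0)), (np.float64(0.898), np.float64(0.284), np.float64(-0.001))]
[(np.float64(0.261), np.float64(-0.048), np.float64(-0.002)), (np.float64(0.439), np.float64(0.012), np.float64(-0.0)), (np.float64(0.579), np.float64(0.198), np.float64(0.272)), (np.float64(0.785), np.float64(0.123), np.float64(-0.001)), (np.float64(1.689), np.float64(0.031), np.float64(-0.737))]
[(np.float64(0.27), np.float64(-0.193), np.float64(-0.0)), (np.float64(0.545), np.float64(0.189), np.float64(0.328)), (np.float64(0.584), np.float64(0.185), np.float64(0.309)), (np.float64(0.615), np.float64(0.211), np.float64(0.328)), (np.float64(1.907), np.float64(-0.32), np.float64(-0.739))]
[(np.float64(0.528), np.float64(0.183), np.float64(0.353)), (np.float64(0.554), np.float64(0.19), np.float64(0.351)), (np.float64(0.581), np.float64(0.2), np.float64(0.352)), (np.float64(0.607), np.float64(0.208), np.float64(0.352)), (np.float64(0.632), np.float64(0.217), np.float64(0.354))]
```

View pics/wrist.png

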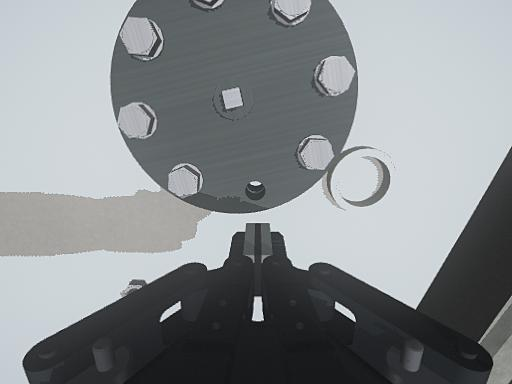

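The wrist view shows the empty hole at (256,189), straight ahead of the shut fingertips. By depth that is about (0.58,0.19), which agrees with the first estimate. I'll go down and dwell.

Request:
send_rows --steps "-1 0 0 -0.012 0 0 0;-1 0 0 -0.012 0 0 0;-1 0 0 -0.012 0 0 0;-1 0 0 -0.012 0 0 0;-1 0 0 -0.009 0 0 0"

```text
clock: 2.65
eef_pos: [0.5841, 0.1877, 0.2211]
tool_rot: [0.59, 0.807, -0.001, -0.001]
ft_force: [-1.2, 0.5, -0.4]
grip_width: -0.0001
grasp_force: 0.0
```

Request:
send_rows --steps "-1 0 0 0 0 0 0;-1 0 0 0 0 0 0;-1 0 0 0 0 0 0;-1 0 0 0 0 0 0;-1 0 0 0 0 0 0"

```text
clock: 3.07
eef_pos: [0.5854, 0.188, 0.224]
tool_rot: [0.59, 0.807, 0.001, 0.001]
ft_force: [-0.6, 0.5, 0.4]
grip_width: -0.0004
grasp_force: 0.0
```

Request:
send_rows --steps "-1 0 0 0 0 0 0;-1 0 0 0 0 0 0;-1 0 0 0 0 0 0;-1 0 0 0 0 0 0;-1 0 0 0 0 0 0"

```text
clock: 3.48
eef_pos: [0.5849, 0.1879, 0.2231]
tool_rot: [0.59, 0.807, 0.0, 0.0]
ft_force: [0.1, 0.1, -0.3]
grip_width: -0.0
grasp_force: 0.0
```

Request:
send_rows --steps "-1 0 0 0 0 0 0;-1 0 0 0 0 0 0;-1 0 0 0 0 0 0;-1 0 0 0 0 0 0;-1 0 0 0 0 0 0"

```text
clock: 3.9
eef_pos: [0.5849, 0.1879, 0.223]
tool_rot: [0.59, 0.807, -0.0, -0.0]
ft_force: [1.0, -0.6, 0.5]
grip_width: -0.0002
grasp_force: 0.0
```

Request:
send_rows --steps "-1 0 0 0 0 0 0;-1 0 0 0 0 0 0;-1 0 0 0 0 0 0;-1 0 0 0 0 0 0;-1 0 0 0 0 0 0"

```text
clock: 4.32
eef_pos: [0.5849, 0.188, 0.223]
tool_rot: [0.59, 0.807, -0.0, 0.0]
ft_force: [-0.3, 0.1, -0.1]
grip_width: -0.0001
grasp_force: 0.0
```

Request:
send_rows --steps "-1 0 0 0 0 0 0;-1 0 0 0 0 0 0;-1 0 0 0 0 0 0;-1 0 0 0 0 0 0;-1 0 0 0 0 0 0"

```text
clock: 4.73
eef_pos: [0.5849, 0.1879, 0.223]
tool_rot: [0.59, 0.807, -0.0, -0.0]
ft_force: [-0.2, 0.5, 0.2]
grip_width: 0.0001
grasp_force: 0.0
```

```bash
python3 - <<'E'
from h import *
c=grab('scene');i=c['frame'][90:220,260:400];cv2.imwrite('pics/sc2.png',cv2.resize(i,None,fx=4,fy=4)[:,:,::-1])
W=np.load('wristW.npy');g=np.array([W[189,u] for u in(240,243,246,249,263,266,269,272)]);g=g[abs(g[:,2]-.174)<.006];print(g.round(4),g.mean(0).round(4))
E
```

```text
[[0.5704 0.1865 0.1732]
 [0.573  0.1871 0.1725]
 [0.5925 0.1935 0.1726]
 [0.595  0.1945 0.1734]
 [0.5976 0.1952 0.1729]] [0.5857 0.1914 0.1729]
```

View pics/sc2.png

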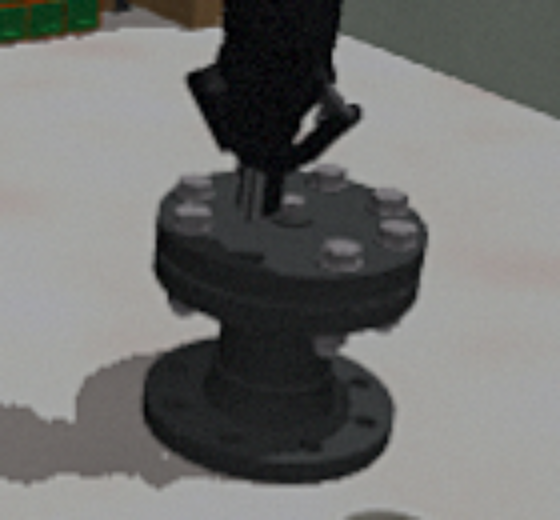

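The scene picture shows the fingertips at (262,215), hovering just above the hole and clear of everything. The dwell lasted 2.08 s. Next I'll go up and across to the M16 bolt.

Request:
send_rows --steps "-1 0 0 0.012 0 0 0;-1 0 0 0.012 0 0 0;-1 0 0 0.012 0 0 0;-1 0 0 0.012 0 0 0;-1 0 0 0.012 0 0 0"

```text
clock: 5.2
eef_pos: [0.5848, 0.1879, 0.2836]
tool_rot: [0.59, 0.807, -0.0, -0.0]
ft_force: [-0.1, 0.3, -0.3]
grip_width: -0.0001
grasp_force: 0.0
```

Request:
send_rows --steps "-1 -0.0066 -0.027 0 0 0 -0.0485;-1 -0.0066 -0.027 0 0 0 -0.0485;-1 -0.0066 -0.027 0 0 0 -0.0485;-1 -0.0066 -0.027 0 0 0 -0.0485;-1 -0.0066 -0.027 0 0 0 -0.0485"

```text
clock: 5.62
eef_pos: [0.5514, 0.0519, 0.2831]
tool_rot: [0.684, 0.729, 0.0, 0.0]
ft_force: [0.2, -0.6, 0.1]
grip_width: -0.0001
grasp_force: 0.0
```

Request:
send_rows --steps "-1 -0.0066 -0.027 0 0 0 -0.0485;-1 -0.0066 -0.027 0 0 0 -0.0485;-1 -0.0066 -0.027 0 0 0 -0.0485;-1 -0.0066 -0.027 0 0 0 -0.0485;-1 -0.0066 -0.027 0 0 0 -0.0485"

```text
clock: 6.03
eef_pos: [0.5184, -0.0833, 0.2832]
tool_rot: [0.768, 0.641, 0.0, 0.0]
ft_force: [0.8, 0.2, -0.3]
grip_width: -0.0
grasp_force: 0.0
```

Request:
send_rows --steps "-1 -0.0066 -0.027 0 0 0 -0.0485;-1 -0.0066 -0.027 0 0 0 -0.0485;-1 -0.0066 -0.027 0 0 0 -0.0485;-1 -0.0066 -0.027 0 0 0 -0.0485;-1 -0.0066 -0.027 0 0 0 -0.0485"

```text
clock: 6.45
eef_pos: [0.4854, -0.2183, 0.2832]
tool_rot: [0.84, 0.543, 0.0, 0.0]
ft_force: [0.2, -0.5, -0.2]
grip_width: 0.0005
grasp_force: 0.0
```

Request:
send_rows --steps "-1 -0.0066 -0.027 0 0 0 -0.0485;-1 -0.0066 -0.027 0 0 0 -0.0485;-1 -0.0066 -0.027 0 0 0 -0.0485;-1 -0.0066 -0.027 0 0 0 -0.0485;-1 -0.0066 -0.027 0 0 0 -0.0485"

```text
clock: 6.87
eef_pos: [0.4524, -0.3534, 0.2832]
tool_rot: [0.899, 0.438, 0.0, 0.0]
ft_force: [0.6, 0.5, 0.3]
grip_width: -0.0005
grasp_force: 0.0
```

Request:
send_rows --steps "-1 0 0 -0.01 0 0 0;-1 0 0 -0.015 0 0 0;-1 0 0 -0.015 0 0 0;-1 0 0 -0.015 0 0 0;-1 0 0 -0.01 0 0 0"

```text
clock: 7.28
eef_pos: [0.4524, -0.3513, 0.2162]
tool_rot: [0.898, 0.439, -0.0, -0.001]
ft_force: [-0.8, 0.5, -0.3]
grip_width: 0.0002
grasp_force: 0.0
```

```bash
python3 - <<'E'
from h import *
from scipy.spatial.transform import Rotation as R
o=get_obs();c=grab('wrist');cv2.imwrite('pics/w2.png',c['frame'][:,:,::-1]);T=np.eye(4);T[:3,:3]=R.from_quat(o['tool_rot']).as_matrix();T[:3,3]=o['eef_pos']
W=world(c,T@c['T_tool_cam']);print(o['eef_pos'])
m=(np.hypot(W[...,0]-.4535,W[...,1]+.352)<.03)&(W[...,2]>.07)&(W[...,2]<.09);print(m.sum(),W[m].mean(0).round(4))
E
```

```text
[ 0.45236232 -0.35131811  0.21618998]
219 [ 0.4512 -0.3522  0.0783]
```

View pics/w2.png

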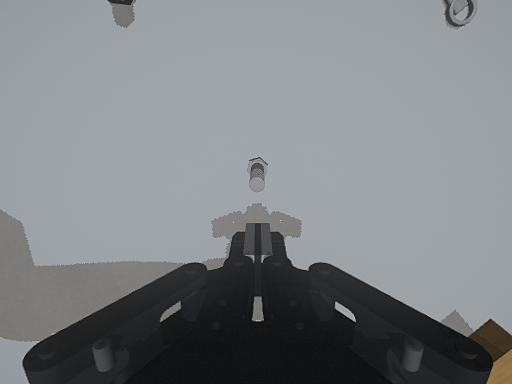

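The wrist view shows the M16 tip at (257,184), directly in line with the fingers and about 1 mm off sideways. I'll lower from z 0.218 to about 0.130 (50 mm above the tip) and dwell.

Request:
send_rows --steps "-1 0 0 -0.01 0 0 0;-1 0 0 -0.012 0 0 0;-1 0 0 -0.012 0 0 0;-1 0 0 -0.012 0 0 0;-1 0 0 -0.01 0 0 0"

```text
clock: 7.75
eef_pos: [0.4532, -0.3519, 0.1616]
tool_rot: [0.898, 0.439, 0.0, 0.0]
ft_force: [0.6, -0.6, -0.4]
grip_width: 0.0002
grasp_force: 0.0
```

Request:
send_rows --steps "-1 0 0 -0.008 0 0 0;-1 0 0 -0.008 0 0 0;-1 0 0 -0.007 0 0 0;-1 0 0 -0.005 0 0 0;-1 0 0 -0.003 0 0 0"

```text
clock: 8.17
eef_pos: [0.4528, -0.3519, 0.1303]
tool_rot: [0.899, 0.439, -0.0, -0.0]
ft_force: [-0.5, 0.1, 0.5]
grip_width: 0.0002
grasp_force: 0.0
```

Request:
send_rows --steps "-1 0 0 0 0 0 0;-1 0 0 0 0 0 0;-1 0 0 0 0 0 0;-1 0 0 0 0 0 0;-1 0 0 0 0 0 0"

```text
clock: 8.58
eef_pos: [0.4531, -0.3522, 0.1315]
tool_rot: [0.899, 0.439, 0.0, 0.0]
ft_force: [-1.0, 0.5, -0.2]
grip_width: -0.0001
grasp_force: 0.0
```

Request:
send_rows --steps "-1 0 0 0 0 0 0;-1 0 0 0 0 0 0;-1 0 0 0 0 0 0;-1 0 0 0 0 0 0;-1 0 0 0 0 0 0"

```text
clock: 9.0
eef_pos: [0.4529, -0.352, 0.131]
tool_rot: [0.899, 0.439, -0.0, 0.0]
ft_force: [-0.9, -0.2, -0.0]
grip_width: 0.0001
grasp_force: 0.0
```

Request:
send_rows --steps "-1 0 0 0 0 0 0;-1 0 0 0 0 0 0;-1 0 0 0 0 0 0;-1 0 0 0 0 0 0;-1 0 0 0 0 0 0"

```text
clock: 9.42
eef_pos: [0.4529, -0.352, 0.131]
tool_rot: [0.899, 0.439, -0.0, -0.0]
ft_force: [-0.1, 0.3, 1.2]
grip_width: -0.0001
grasp_force: 0.0
```

Request:
send_rows --steps "-1 0 0 0 0 0 0;-1 0 0 0 0 0 0;-1 0 0 0 0 0 0;-1 0 0 0 0 0 0;-1 0 0 0 0 0 0"

```text
clock: 9.83
eef_pos: [0.4529, -0.3521, 0.131]
tool_rot: [0.899, 0.439, -0.0, 0.0]
ft_force: [0.2, 0.5, -0.3]
grip_width: 0.0001
grasp_force: 0.0
```

Request:
send_rows --steps "-1 0 0 0 0 0 0;-1 0 0 0 0 0 0;-1 0 0 0 0 0 0;-1 0 0 0 0 0 0;-1 0 0 0 0 0 0"

```text
clock: 10.25
eef_pos: [0.4529, -0.3521, 0.131]
tool_rot: [0.899, 0.439, 0.0, -0.0]
ft_force: [0.9, 0.5, 0.4]
grip_width: 0.0
grasp_force: 0.0
```

```bash
python3 - <<'E'
from h import *
c=grab('scene');i=c['frame'][120:270,60:260];cv2.imwrite('pics/sc3.png',cv2.resize(i,None,fx=4,fy=4)[:,:,::-1]);print(get_obs()['eef_pos'])
E
```

```text
[ 0.45290765 -0.35205651  0.13100074]
```

View pics/sc3.png

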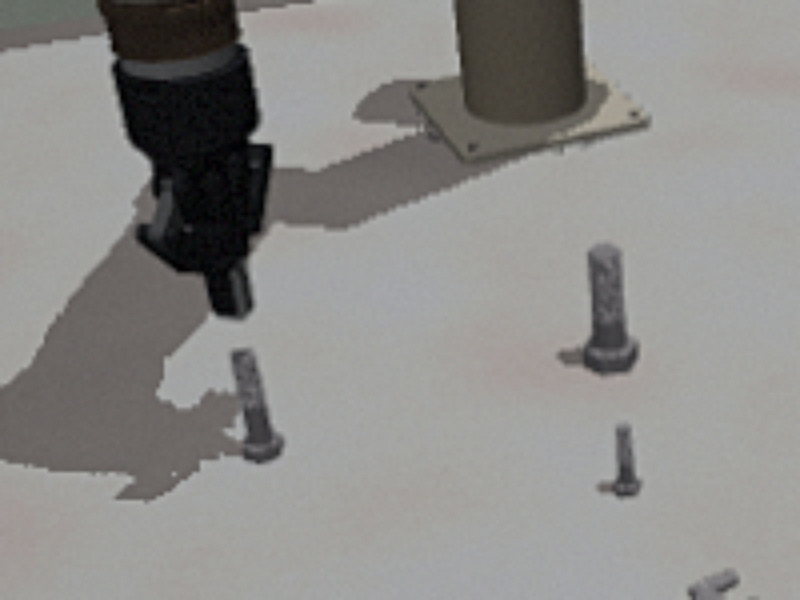

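The fingertips at (235,315) hover about 3 cm above the M16 tip at (245,352). All the bolts are still standing. I'll hand the job in now.

```bash
python3 -c "
from workcell import *
print(job_done())"
```

```text
the job is handed in; nothing more can be done
None
```

I pointed at the empty bolt hole and then at the loose M16 bolt, about 2 s each and about 5 cm above, saw no contact or movement, and handed the job in still pointing at the M16 (no verdict was returned).

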